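# Steady the draining rack and load it

### The job

The bamboo draining rack has been put down crooked across the white dish, with two of its feet up on the rim, so it rocks. Turn it square with the dish until all four feet stand on the floor of the well and it sits level and firm, and let go of it; then take the long clear stamp block from the turntable and lay it flat in the middle of the rack to drain. Set both down gently rather than dropping them, and leave the dish, the other blocks and the burnisher where they are.

Things in the scene. Friction and masses are not known exactly. Their poses are not given: they have to be found in the camera images.
- dish: White glazed ceramic dish, loose, 176 x 122 x 14 mm high. Origin: centre of its underside; x along its long side, z up. Central well 132 mm (x) by 70 mm (y), floor 6 mm above the table; flat rim round it, top 14 mm above the table. With the rack's x along the dish's x (either way round) the feet fit the well with 4 mm to spare on each long side and 19 mm at each end.
- rack_center (a point): Centre (15 mm above the bottoms of the feet; 21 mm above the table once seated) of the loose bamboo draining rack: 100 mm along x, 64 mm along y, 30 mm high, 0.1 kg. Deck of four slats along x, 8 mm thick (22 to 30 mm above the feet), 5 mm apart; grip it across its 64 mm width. It starts with its x turned 25 to 60 degrees from the dish's x, tipped about 10 degrees.
- rack: The same rack; origin midway between the bottoms of its feet, z up through the deck. Four round feet, 10 mm in diameter, centred at x = +-42 mm, y = +-26 mm. Two cross rails lie 14 to 22 mm above the feet, at x = +-42 mm.
- turntable: Round bamboo turntable, fixed base on the table; origin at the centre of the base's underside. The disc is 250 mm in diameter, its flat top 26 mm above the table; it can turn on its axis, with slight friction. Four clear acrylic stamp blocks lie flat on it, each in a quarter of its own about 70 mm from the axis.
- long_block_center (a point): Centre of the block to drain: the long rectangular clear acrylic block with fine dark alignment lines, 75 mm along x, 40 mm along y, 12 mm thick (6 mm above and below this point), about 45 g; grip it across the 40 mm. It is the only oblong block.
- big_square_center (a point): Centre of the large square clear block, 50 x 50 x 12 mm. Leave alone.
- small_square_center (a point): Centre of the small square clear block, 34 x 34 x 12 mm. Leave alone.
- round_block_center (a point): Centre of the round clear block, 46 mm diameter, 12 mm thick. Leave alone.
- burnisher: Stainless spoon-shaped burnisher, 150 mm long, lying on the table on the far (right, -y) side of the dish; x along its length, handle to -x. Leave alone.
Things that resemble listed ones, but are neither listed nor needed, are in the scene too. Of the things that look like the dish, the smallest one is meant. Leave any green look-alike of the part that bears long_block_center alone.

How it is judged:
On the way:
1. the rack stands in the well on all four feet, level, still and released, before it is loaded (angle between rack_center's own z axis and vertical below 0.035 rad and z of rack_center in the frame of dish below 0.0235 m and horizontal distance between rack_center and dish below 0.03 m and linear speed of rack below 0.02 m/s and contact force between the fingers and rack below 0.05 N and contact force between long_block and rack below 0.01 N), for 0.3 s.
At the end, for the whole second after the job is handed in: All four rack feet stand on the floor of the dish's well: level within 2 deg, centre under 23.5 mm over the dish's underside and within 30 mm of its centre. The long block lies flat (3.4 deg) on the slats, centre within 25 mm of the rack's centre. Both at rest (angle between rack_center's own z axis and vertical below 0.035 rad and z of rack_center in the frame of dish below 0.0235 m and horizontal distance between rack_center and dish below 0.03 m and linear speed of each of rack, long_block below 0.02 m/s and angle between long_block_center's own z axis and vertical below 0.06 rad and z of long_block_center in the frame of rack_center between 0.018 and 0.024 m and horizontal distance between long_block_center and rack_center below 0.025 m); the robot touches nothing.
It fails at once if the dish is shoved more than 40 mm (distance of dish from where it was at the start of the episode above 0.04 m).
It fails at once if another block or the burnisher is moved more than 40 mm (distance of any of big_square_center, small_square_center, round_block_center, burnisher from where it was at the start of the episode above 0.04 m).
It fails at once if the block or the rack is dropped (falls free faster than 0.6 m/s, some 18 mm) ((linear speed of long_block above 0.6 m/s and contact force between the fingers and long_block below 0.05 N) or (linear speed of rack above 0.6 m/s and contact force between the fingers and rack below 0.05 N)).
It also fails if it takes over 51 s, if anything falls off the work surface, if the arm or the gripper's body presses on something with over 40 N, if the wrist force passes 120 N, or if a joint passes its speed limit or range.

### The arm

A 6-joint arm with a two-finger parallel gripper is mounted at the origin on the work surface. World frame = base frame: x ahead of the robot, y to its left, z up, the work surface at z = 0. Lengths are in m, angles in rad, forces in N, time in s.
With the tool pointing down it reaches from about 0.3 to 0.775 m from the base axis. Payload 14.6 kg.
Tool frame: the origin (TCP) lies at the very end of the fingers, on their centre line; the grasp point (between the pads) lies 19 mm behind it; z points along the fingers, y is the line along which they close (so a half turn about z gives the same grasp; the last joint's range is limited). The gripper opens to 94 mm and grips with 3 to 60 N. Pads are 16 mm wide; open, the fingers measure 119 mm over their backs; the gripper's body (75 mm by 177 mm) begins 78 mm behind the grasp point.
Start: joints at [-1.278, 0.3, 1.521, -0, 1.321, -0.067], TCP at [0.194, -0.515, 0.205] pointing down, gripper open.
Joint ranges: [-3.03, 3.03], [-0.79, 2.21], [0.23, 2.52], [-1.04, 4.18], [0, 3.07], [-2.55, 2.55]. Speed limits (rad/s): [2.22, 2.22, 2.57, 3.14, 3.14, 3.14].

### API

Orientations are given as [roll, pitch, yaw] about the fixed x, y, z axes, in that order (R = Rz(yaw) Ry(pitch) Rx(roll)).
In Python, from station import telemetry, cams, hand_in, nets gives the robot as it stands.
- The arm moves only by the tool move_arm, never from a script. Its argument "increments" is a list of rows, each a list of 4 numbers: the shift along the tool's x, y, z in m, then the turn about the tool's z in rad. In form: [[tx, ty, tz, roll], ...]. A call has 1 to 20 rows; each row shifts and turns the commanded pose from where the row before left it, along the tool's axes as they then stand; what a row does not reach is not made up. A row lasts 1/8 s, in which the tool goes at most 62.5 mm and 10.7 degrees, less where a joint would pass 70% of its speed; a pose out of reach is approached as far as the arm can. A call is refused whole if a number of a shift passes 0.0625 or a number of a turn 0.188, either way. A call with a gripper value outside its range is refused whole. "grip" is the opening, from 0 (shut) to 1 (fully open), set as the call begins (left out, the last holds). The fingers move at their own pace and stop on an object; "force" is the grip in N (left out, the last holds). Time passes only in rows, so rows that do not move let the fingers close. It gives the time, the measured TCP pose, the force, the opening and the grip force at its end, in the units of the state.
- telemetry.get_obs(): the state, without advancing time (a new reading comes with each control period).
- cams.camera(name): name is "scene" or "side" or "wrist"; returns the picture (420x560x3 uint8, blue, green, red); there is no depth.
- cams.camera_model(name): a dict with "intrinsics" (3x3 intrinsics, pixels), "k1" (the pictures are not rectified: a ray, as slopes to the right and down, at radius r is drawn at 1 + k1 r^2 times it, then the intrinsics apply), "xyz" and "attitude" of the camera in the world; the wrist camera has in their place "T_tool_cam" (4x4, takes a point from camera to tool coordinates, whose origin is the TCP and whose axes are the flange's). Camera axes: x right, y up, looking along -z (the intrinsics and any distortion apply to the point x, -y, -z); pixel columns grow to the right and rows downward; lengths in m; the calibration is good to about 2 mm. A picture is of the moment at which its call begins: read the wrist's pose just before it. camera_model takes no time and is no camera call.
- hand_in(): hands the job in; it is judged then, once.
Trained networks look in the newest picture that a camera, given by its name, has taken for a name from the list of things; names that differ only in an ending like _2 or _b are one class to them, and where a whole thing is asked for, a point or a joint stands for the part that bears it (a point fixed in the world has none). Each returns a list of dicts, best first, with "conf" (0 to 1); they miss things now and then, are a little off and sometimes report something else, mostly with a low value. They report only what shows in the picture. A call takes as long as a camera call. They do not tell look-alikes from the thing itself.
- nets.search_frame(camera, query): "extent" ([left, top, right, bottom] in pixels, round what is visible of it).
- nets.mark_of(camera, query): "centre" ([column, row] in pixels: a listed point, or the origin of a listed thing).
The state is a dict: "time_s": time; "qpos": joint angles; "joint_vel": joint speeds; "tau": joint torques, N m; "ee_pos": TCP position; "eef_rot": TCP orientation; "force": force on the tool from outside, world axes, zero at the start; "moment": the same for the moment, N m; "grip_width": finger opening in m; "grip_force": force on a finger pad.
Only numpy, scipy, OpenCV 4.12 (cv2) and the standard library are available. Lean on these libraries where they do the work, as an engineer would, in place of code of your own. Each camera call takes 0.05 s, during which the arm holds its last target. There are 200 camera calls.

## Working session

There is one attempt and no reset: what is moved stays moved. The work goes in short steps, Python scripts to look and compute and a tool call to move; the robot and the scene stay as the last step left them, time stands still between calls to the robot, and variables do not carry over. Pictures are saved under pics/ and viewed, at most 10 in all, crops included, and the job is handed in when it is done.

Besides the shell and the picture viewer there is one more tool, called by a JSON object that holds its "name" and its "arguments". move_arm: Moves the arm, as the interface text tells. Its arguments: {"type":"object","properties":{"increments":{"type":"array"},"grip":{"type":"number"},"force":{"type":"number"}},"required":["increments"]}

```bash
ls; mkdir -p pics
cat > h.py <<'E'
import numpy as np, cv2
from scipy.spatial.transform import Rotation as R
from station import telemetry, cams, nets
def campose(name):
    m=cams.camera_model(name)
    if 'T_tool_cam' in m:
        o=telemetry.get_obs(); T=np.eye(4); T[:3,:3]=R.from_euler('xyz',o['eef_rot']).as_matrix(); T[:3,3]=o['ee_pos']
        T=T@np.array(m['T_tool_cam']); return m,T[:3,:3],T[:3,3]
    a=np.array(m['attitude'])
    Rm=a if a.shape==(3,3) else R.from_euler('xyz',a).as_matrix()
    return m,Rm,np.array(m['xyz'])
def pix2plane(cp,px,z):
    m,Rm,t=cp; K=np.array(m['intrinsics'])
    px=np.atleast_2d(np.array(px,float)).reshape(-1,1,2)
    s=cv2.undistortPoints(px,K,np.array([m['k1'],0,0,0.]),).reshape(-1,2)
    d=np.c_[s[:,0],-s[:,1],-np.ones(len(s))]@Rm.T
    return t+d*((z-t[2])/d[:,2])[:,None]
def proj(cp,P):
    m,Rm,t=cp; q=(np.atleast_2d(P)-t)@Rm; s=np.c_[q[:,0],-q[:,1]]/-q[:,2:]
    s=s*(1+m['k1']*(s**2).sum(1))[:,None]; K=np.array(m['intrinsics']); return s@K[:2,:2].T+K[:2,2]
E
python3 - <<'E'
from h import *
print(cams.camera_model('scene'),cams.camera_model('side'),cams.camera_model('wrist'),sep='\n')
ims=[]
for n in ['scene','side']:
    cp=campose(n); im=cams.camera(n); cv2.imwrite(f'pics/{n}0.png',im)
    for q,z in [('dish',.0),('rack_center',.035),('turntable',0.),('long_block_center',.032),('big_square_center',.032),('burnisher',.0)]:
        for r in nets.mark_of(n,q)[:4]:
            print(n,q,round(r['conf'],2),np.round(r['centre']),pix2plane(cp,r['centre'],z)[0].round(3))
print(telemetry.get_obs())
E
```

```text
pics
{'intrinsics': array([[495.37177535,   0.        , 270.74856611],
       [  0.        , 495.37177535, 201.15888807],
       [  0.        ,   0.        ,   1.        ]]), 'k1': -0.0963683604334147, 'xyz': array([0.98518276, 0.7801535 , 0.86890414]), 'attitude': array([0.90592564, 0.00386472, 2.55836914])}
{'intrinsics': array([[413.24397907,   0.        , 279.41342786],
       [  0.        , 413.24397907, 214.23640231],
       [  0.        ,   0.        ,   1.        ]]), 'k1': -0.12622022359312568, 'xyz': array([-0.01372741, -0.98649964,  0.68747938]), 'attitude': array([ 1.01306093,  0.0180635 , -0.45693248])}
{'intrinsics': array([[333.90863611,   0.        , 275.4750999 ],
       [  0.        , 333.90863611, 205.51789157],
       [  0.        ,   0.        ,   1.        ]]), 'k1': -0.05236580852424073, 'T_tool_cam': array([[ 1.13529368e-03,  9.65679205e-01,  2.59735220e-01,
         7.44617400e-02],
       [ 9.99999354e-01, -1.07995505e-03, -3.55757722e-04,
        -3.17412766e-04],
       [-6.30454733e-05,  2.59735456e-01, -9.65679807e-01,
        -1.78475652e-01],
       [ 
[... 1057 characters left out ...]
-0.   ]
{'time_s': 0.7, 'qpos': array([-1.27762416e+00,  2.99893999e-01,  1.52099715e+00, -1.47080353e-05,
        1.32069049e+00, -6.65895012e-02]), 'joint_vel': array([-2.34976115e-05, -2.24037243e-03,  1.81680905e-04,  5.33959528e-04,
       -7.31459874e-04,  8.13337198e-04]), 'tau': array([-2.96508602e-03, -5.31585646e+01, -3.52875030e+01,  7.07693864e-02,
        2.12651747e-02, -2.93945868e-05]), 'ee_pos': array([ 0.19362539, -0.51478384,  0.20545008]), 'eef_rot': array([3.14158262e+00, 1.49515127e-05, 3.59765306e-01]), 'force': array([-1.17890214, -0.87365576, -0.64982474]), 'moment': array([-0.00569093, -0.01924639,  0.01117014]), 'grip_force': 0.0, 'grip_width': 0.09397786818780315}
```

View pics/scene0.png

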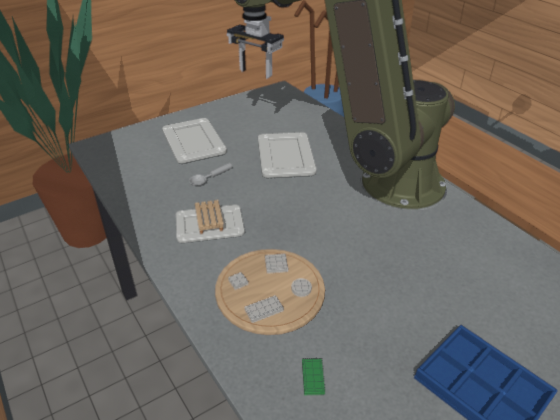

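View pics/side0.png

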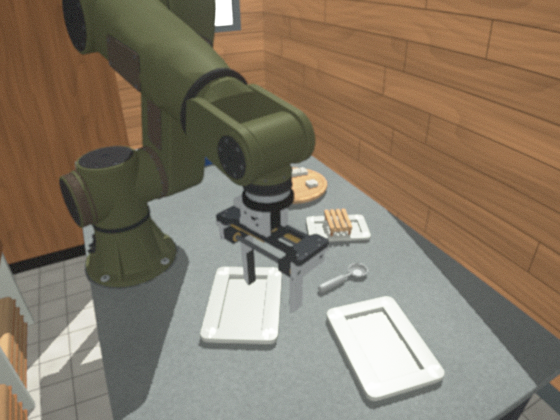

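The smallest dish, carrying the rack, is at scene pixel (210,222). The long block is at (264,308) on the turntable, and its green look-alike at (313,375). I'll move over the rack for a closer look.

{"name": "move_arm", "arguments": {"increments": [[0.025,-0.0116,-0.005,0],[0.048,-0.0226,-0.006,0],[0.048,-0.0226,-0.006,0],[0.048,-0.0226,-0.006,0],[0.048,-0.0226,-0.006,0],[0.048,-0.0226,-0.006,0],[0.048,-0.0226,-0.006,0],[0.048,-0.0226,-0.006,0],[0.048,-0.0226,-0.003,0],[0.035,-0.016,0,0],[0.018,-0.008,0,0],[0,0,0,0],[0,0,0,0]]}}

```text
time_s: 2.33
ee_pos: [0.5492, -0.1506, 0.2555]
eef_rot: [3.142, 0.0, 0.359]
force: [-0.4, -0.2, -0.4]
grip_width: 0.0938
grip_force: 0.0
```

Run:
```python
from h import *
cp=campose('wrist'); im=cams.camera('wrist'); print(telemetry.get_obs()['ee_pos'])
cv2.imwrite('pics/w1.png',im)
for q,z in [('dish',.0),('rack_center',.035),('burnisher',0)]:
    for r in nets.mark_of('wrist',q)[:2]: print(q,round(r['conf'],2),np.round(r['centre']),pix2plane(cp,r['centre'],z)[0].round(4))
np.savez('w1.npz',R=cp[1],t=cp[2])
```

```text
[ 0.54918833 -0.1506561   0.25558675]
dish 0.84 [300. 401.] [ 0.2142 -0.3186  0.    ]
dish 0.62 [282. 156.] [ 0.5746 -0.1504  0.    ]
rack_center 0.77 [282. 161.] [ 0.573  -0.1492  0.035 ]
rack_center 0.15 [282. 159.] [ 0.5751 -0.1495  0.035 ]
```

View pics/w1.png

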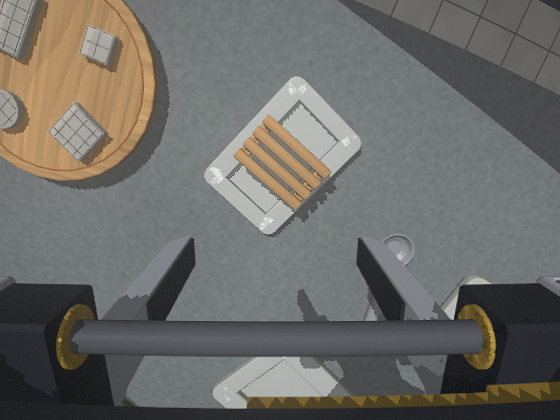

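The rack's deck spans (238..328,118..207), with the slats running down and to the right. The dish's corners are at about (297,77), (361,143), (268,235) and (205,176). I'll zoom in for exact angles.

Run:
```python
import cv2
im=cv2.imread('pics/w1.png')[65:245,190:375]
cv2.imwrite('pics/w1c.png',cv2.resize(im,None,fx=3.2,fy=3.2,interpolation=cv2.INTER_CUBIC))
```

```text
(no output)
```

View pics/w1c.png

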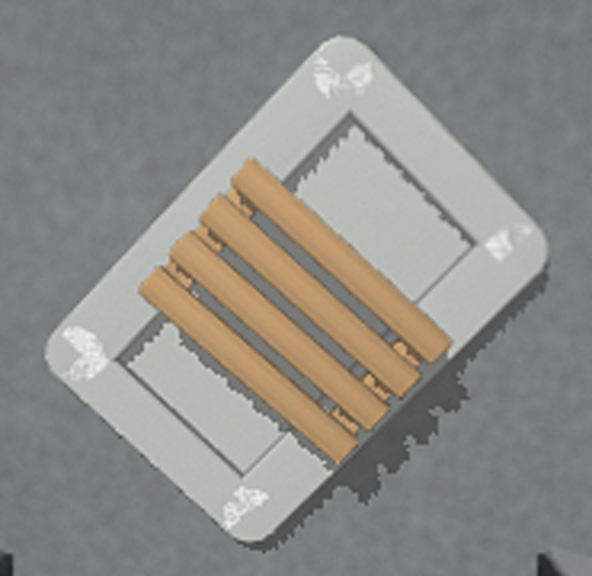

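```bash
cat > pnp.py <<'E'
from h import *
def pnp(cp,obj,px):
    m,Rm,t=cp
    ok,rv,tv=cv2.solvePnP(np.array(obj,float),np.array(px,float).reshape(-1,1,2),np.array(m['intrinsics']),np.array([m['k1'],0,0,0.]),flags=cv2.SOLVEPNP_ITERATIVE)
    C=Rm@np.diag([1,-1,-1.]); return C@cv2.Rodrigues(rv)[0], C@tv[:,0]+t
E
python3 - <<'E'
from pnp import *
d=np.load('w1.npz'); cp=(cams.camera_model('wrist'),d['R'],d['t'])
f=lambda a:np.array(a)/3.2+[190,65]
w=pix2plane(cp,f([(350,113),(474,245),(245,472),(117,360)]),.014); print('well',w.round(4),w.mean(0))
for i in range(4):
    v=w[(i+1)%4]-w[i]; print(np.linalg.norm(v).round(4),np.degrees(np.arctan2(v[1],v[0])).round(1))
px=f([(252,158),(452,347),(340,463),(139,289)])
dk=pix2plane(cp,px,.04); print('deck',dk.round(4))
v=dk[1]-dk[0];print(np.degrees(np.arctan2(v[1],v[0])),np.linalg.norm(v)); v=dk[2]-dk[3];print(np.degrees(np.arctan2(v[1],v[0])),np.linalg.norm(v)); print(np.linalg.norm(dk[3]-dk[0]),np.linalg.norm(dk[2]-dk[1]))
Rm,t=pnp(cp,[(-.05,.032,.0),(.05,.032,.0),(.05,-.032,.0),(-.05,-.032,.0)],px); print(Rm.round(3),t)
print([ (t+Rm@np.array(p)).round(4) for p in [(-.042,.026,-.03),(.042,.026,-.03),(.042,-.026,-.03),(-.042,-.026,-.03)]])
E
```

```text
well [[ 0.6463 -0.1447  0.014 ]
 [ 0.6176 -0.2079  0.014 ]
 [ 0.5001 -0.1564  0.014 ]
 [ 0.5257 -0.0925  0.014 ]] [ 0.57241436 -0.1503578   0.014     ]
0.0694 -114.4
0.1282 156.3
0.0688 68.1
0.1313 -23.4
deck [[ 0.6178 -0.1163  0.04  ]
 [ 0.5802 -0.2098  0.04  ]
 [ 0.5236 -0.1872  0.04  ]
 [ 0.5595 -0.0937  0.04  ]]
-111.94306667818263 0.10079567594886397
-110.95160617034122 0.1001618188829746
0.06262194074766055 0.06088398649310423
[[-0.361  0.924 -0.126]
 [-0.932 -0.354  0.079]
 [ 0.028  0.146  0.989]] [ 0.56989066 -0.15148822  0.03918133]
[array([ 0.6129, -0.1239,  0.0121]), array([ 0.5825, -0.2022,  0.0145]), array([ 0.5345, -0.1838,  0.0069]), array([ 0.5648, -0.1055,  0.0045])]
```

The rack's slats lie at -111.5° and the dish's long axis at -23.4°. I'll grip at yaw 68.5°, then turn by -92°.

{"name": "move_arm", "arguments": {"increments": [[0.019,0.008,0,0],[0,0,0,-0.167],[0,0,0,-0.167],[0,0,0,-0.167],[0,0,0,-0.167],[0,0,0,-0.168],[0,0,0.02,0],[0,0,0.04,0],[0,0,0.04,0],[0,0,0.03,0],[0,0,0.02,0],[0,0,0.015,0],[0,0,0,0]], "grip": 1}}

```text
time_s: 4.15
ee_pos: [0.57, -0.1505, 0.0898]
eef_rot: [-3.14, 0.0, 1.195]
force: [0.1, 0.2, 0.6]
grip_width: 0.094
grip_force: 0.0
```

Run:
```python
from h import *
im=cams.camera('wrist'); cv2.imwrite('pics/w2.png',im)
```

```text
(no output)
```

View pics/w2.png

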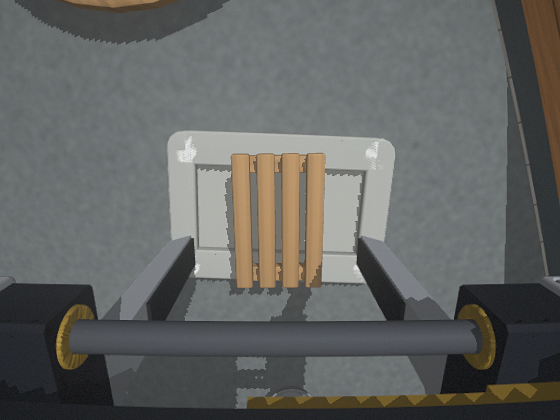

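The slats run straight up the picture at columns 232–325, midway between the fingers, so the alignment is good. Next I descend and grip.

{"name": "move_arm", "arguments": {"increments": [[0,0,0.02,0],[0,0,0.02,0],[0,0,0.014,0],[0,0,0.008,0],[0,0,0.004,0],[0,0,0,0]]}}

```text
time_s: 4.95
ee_pos: [0.5706, -0.1504, 0.0247]
eef_rot: [3.141, 0.0, 1.196]
force: [0.3, 0.4, -0.3]
grip_width: 0.094
grip_force: 0.0
```

{"name": "move_arm", "arguments": {"increments": [[0,0,0,0],[0,0,0,0],[0,0,0,0],[0,0,0,0],[0,0,0,0],[0,0,0,0]], "grip": 0, "force": 10}}

```text
time_s: 5.7
ee_pos: [0.5706, -0.1504, 0.0246]
eef_rot: [3.141, -0.0, 1.196]
force: [-0.1, -0.1, 2.2]
grip_width: 0.064
grip_force: 10.0
```

{"name": "move_arm", "arguments": {"increments": [[0,0,-0.01,0],[0,0,-0.02,0],[0,0,-0.02,0],[0,0,0,0.1],[0,0,0,0.17],[0,0,0,0.17],[0,0,0,0.17],[0,0,0,0.17],[0,0,0,0.17],[0,0,0,0.17],[0,0,0,0.17],[0,0,0,0.17],[0,0,0,0.145],[0,0,0,0],[0,0,0,0]]}}

```text
time_s: 7.58
ee_pos: [0.5704, -0.1503, 0.0746]
eef_rot: [-3.142, -0.0, -0.406]
force: [-0.0, 0.7, -0.6]
grip_width: 0.064
grip_force: 10.0
```

Run:
```python
from h import *
cp=campose('wrist'); im=cams.camera('wrist'); cv2.imwrite('pics/w3.png',im)
np.savez('w3.npz',R=cp[1],t=cp[2])
for q,z in [('dish',.0),('rack_center',.07)]:
    for r in nets.mark_of('wrist',q)[:2]: print(q,round(r['conf'],2),np.round(r['centre']),pix2plane(cp,r['centre'],z)[0].round(4))
```

```text
dish 0.61 [275. 212.] [ 0.5712 -0.1507  0.    ]
rack_center 0.77 [275. 253.] [ 0.5666 -0.149   0.07  ]
```

View pics/w3.png

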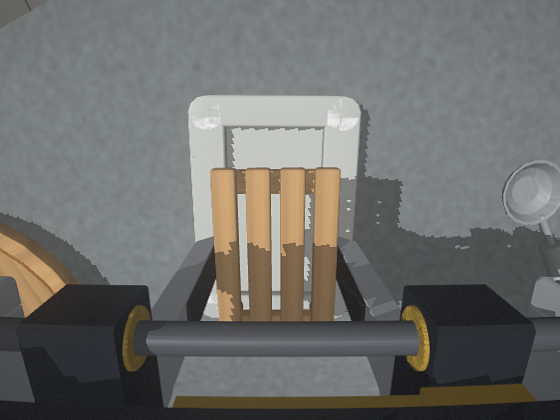

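The dish (columns 190–360) and the rack (211–340) both centre on column 275, and they are parallel. I lower it now.

{"name": "move_arm", "arguments": {"increments": [[0,0,0.01,0],[0,0,0.015,0],[0,0,0.012,0],[0,0,0.006,0],[0,0,0.003,0],[0,0,0.002,0],[0,0,0,0]]}}

```text
time_s: 8.6
ee_pos: [0.5706, -0.1504, 0.0266]
eef_rot: [-3.142, -0.0, -0.409]
force: [-0.1, 0.0, 0.1]
grip_width: 0.0639
grip_force: 10.0
```

{"name": "move_arm", "arguments": {"increments": [[0,0,0.001,0],[0,0,0.001,0],[0,0,0,0]]}}

```text
time_s: 8.98
ee_pos: [0.5704, -0.1504, 0.0244]
eef_rot: [-3.142, 0.0, -0.409]
force: [-0.1, 1.1, -0.9]
grip_width: 0.064
grip_force: 10.0
```

{"name": "move_arm", "arguments": {"increments": [[0,0,0.001,0],[0,0,0.001,0],[0,0,0,0]]}}

```text
time_s: 9.35
ee_pos: [0.5704, -0.1503, 0.0223]
eef_rot: [3.142, 0.0, -0.409]
force: [0.3, -0.8, -0.8]
grip_width: 0.0634
grip_force: 10.0
```

{"name": "move_arm", "arguments": {"increments": [[0,0,0.001,0],[0,0,0.001,0],[0,0,0,0]]}}

```text
time_s: 9.72
ee_pos: [0.5704, -0.1504, 0.0204]
eef_rot: [3.142, 0.0, -0.409]
force: [-0.6, 0.2, -1.7]
grip_width: 0.0636
grip_force: 10.0
```

{"name": "move_arm", "arguments": {"increments": [[0,0,0.001,0],[0,0,0.001,0],[0,0,0,0]]}}

```text
time_s: 10.1
ee_pos: [0.5704, -0.1504, 0.0183]
eef_rot: [-3.142, 0.0, -0.409]
force: [-0.5, 0.3, -1.7]
grip_width: 0.0639
grip_force: 10.0
```

Run:
```python
from h import *
cp=campose('wrist'); im=cams.camera('wrist'); im2=cams.camera('scene')
c=cv2.resize(im2[190:260,160:260],None,fx=5,fy=5,interpolation=cv2.INTER_CUBIC)
cv2.imwrite('pics/w4.png',np.hstack([cv2.resize(im[60:360,150:400],(290,350)),c]))
```

```text
(no output)
```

View pics/w4.png

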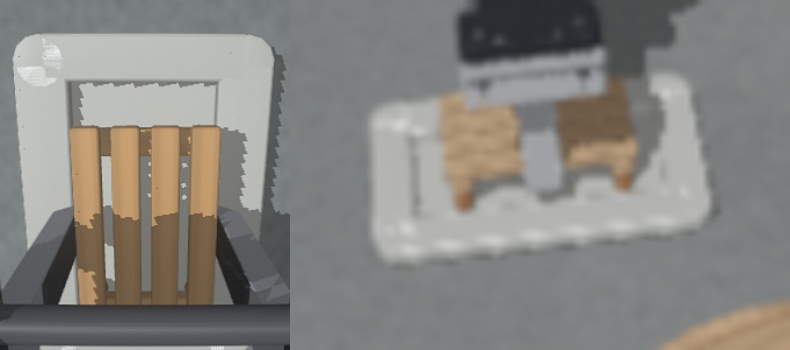

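The feet are inside the well opening and the fingers are just above the rim. I lower 1.5 mm more.

{"name": "move_arm", "arguments": {"increments": [[0,0,0.001,0],[0,0,0.0005,0],[0,0,0,0]]}}

```text
time_s: 10.58
ee_pos: [0.5705, -0.1503, 0.0169]
eef_rot: [-3.142, 0.0, -0.409]
force: [-0.3, -0.8, -1.1]
grip_width: 0.0637
grip_force: 10.0
```

{"name": "move_arm", "arguments": {"increments": [[0,0,0,0],[0,0,0,0],[0,0,0,0],[0,0,0,0]], "grip": 0.85}}

```text
time_s: 11.08
ee_pos: [0.5705, -0.1504, 0.017]
eef_rot: [3.142, -0.0, -0.409]
force: [-0.1, -0.0, 0.5]
grip_width: 0.08
grip_force: 0.0
```

{"name": "move_arm", "arguments": {"increments": [[0,0,-0.005,0],[0,0,-0.01,0],[0,0,-0.03,0],[0,0,-0.03,0],[0,0,-0.03,0],[0,0,-0.03,0],[0,0,0,0],[0,0,0,0]], "grip": 1}}

```text
time_s: 12.08
ee_pos: [0.5701, -0.1503, 0.1515]
eef_rot: [3.142, 0.001, -0.409]
force: [-0.3, 0.1, -0.2]
grip_width: 0.094
grip_force: 0.0
```

Run:
```python
from h import *
cp=campose('wrist'); im=cams.camera('wrist'); cv2.imwrite('pics/w5.png',im); np.savez('w5.npz',R=cp[1],t=cp[2])
for q,z in [('dish',.0),('rack_center',.021)]:
    for r in nets.mark_of('wrist',q)[:1]: print(q,round(r['conf'],2),np.round(r['centre']),pix2plane(cp,r['centre'],z)[0].round(4))
# predicted seated deck corners at rack centre from TCP, for checking
c=np.array([.5704,-.1504]); a=-.409; u=np.array([np.cos(a),np.sin(a)]); v=np.array([-u[1],u[0]])
P=[np.r_[c+sx*.05*u+sy*.032*v,.036] for sx in(-1,1) for sy in(-1,1)]
print(proj(cp,P).round(1))
cv2.imwrite('pics/w5c.png',cv2.resize(im[90:300,180:370],None,fx=2.8,fy=2.8,interpolation=cv2.INTER_CUBIC))
```

```text
dish 0.96 [272. 189.] [ 0.5736 -0.1487  0.    ]
rack_center 0.61 [274. 196.] [ 0.5707 -0.1496  0.021 ]
[[308.6 251.5]
 [241.1 251.4]
 [311.7 144.7]
 [238.2 144.6]]
```

View pics/w5c.png

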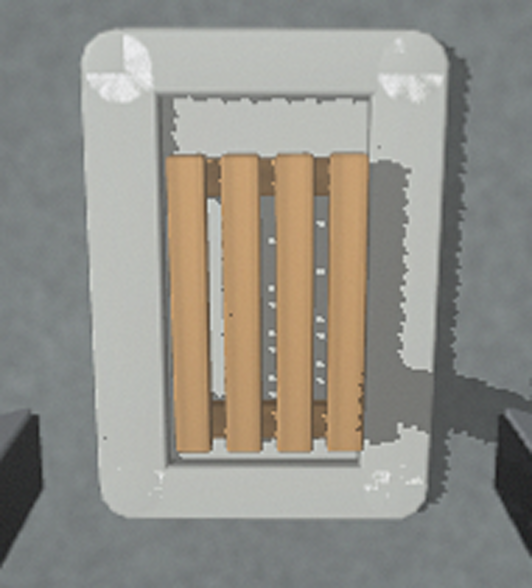

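The deck's corners match the seated, level prediction within about 1 px, and the rack stands free in the well. On to the block.

{"name": "move_arm", "arguments": {"increments": [[-0.008,-0.02,-0.01,0],[-0.0134,-0.037,-0.01,0],[-0.0134,-0.037,-0.01,0],[-0.0134,-0.037,-0.01,0],[-0.0134,-0.037,-0.01,0],[-0.0134,-0.037,-0.01,0],[-0.0134,-0.037,-0.01,0],[-0.0134,-0.037,-0.01,0],[-0.006,-0.02,0,0],[0,0,0,0],[0,0,0,0]]}}

```text
time_s: 13.6
ee_pos: [0.5904, 0.1659, 0.2314]
eef_rot: [3.141, 0.001, -0.41]
force: [0.1, 0.5, -0.8]
grip_width: 0.0938
grip_force: 0.0
```

Run:
```python
from h import *
cp=campose('wrist'); im=cams.camera('wrist'); cv2.imwrite('pics/w6.png',im); np.savez('w6.npz',R=cp[1],t=cp[2])
for q,z in [('long_block_center',.032),('small_square_center',.032),('turntable',0)]:
    for r in nets.mark_of('wrist',q)[:2]: print(q,round(r['conf'],2),np.round(r['centre']),pix2plane(cp,r['centre'],z)[0].round(4))
r=nets.search_frame('wrist','long_block_center'); print(r[:2])
e=np.array(r[0]['extent']); b=(max(int(e[0])-30,0),max(int(e[1])-30,0)); c=im[b[1]:int(e[3])+30,b[0]:int(e[2])+30]
print(b,c.shape); cv2.imwrite('pics/w6c.png',cv2.resize(c,None,fx=3,fy=3,interpolation=cv2.INTER_CUBIC))
```

```text
long_block_center 0.67 [123. 219.] [0.622  0.3501 0.032 ]
long_block_center 0.63 [242. 169.] [0.6196 0.1938 0.032 ]
small_square_center 0.61 [325. 126.] [0.6264 0.0898 0.032 ]
turntable 0.76 [300. 183.] [0.5718 0.1396 0.    ]
turntable 0.35 [322. 129.] [0.6228 0.09   0.    ]
[{'extent': [218.4, 133.9, 269.8, 208.0], 'conf': 0.6}, {'extent': [89.1, 203.0, 153.9, 240.5], 'conf': 0.58}]
(188, 103) (135, 111, 3)
```

View pics/w6c.png

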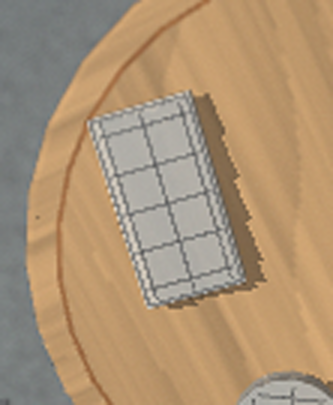

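The long block's top corners in this crop are about (88,122), (190,92), (246,280) and (150,307). The round block lies at the lower right.

Run:
```python
from h import *
d=np.load('w6.npz'); cp=(cams.camera_model('wrist'),d['R'],d['t'])
w=pix2plane(cp,np.array([(88,122),(190,92),(246,280),(150,307)])/3+[188,103],.037); print(w.round(4),w.mean(0).round(4))
for i in range(4):
    v=w[(i+1)%4]-w[i]; print(np.linalg.norm(v).round(4),np.degrees(np.arctan2(v[1],v[0])).round(1))
o=telemetry.get_obs(); print(o['qpos'].round(3))
```

```text
[[0.6569 0.2063 0.037 ]
 [0.6517 0.1674 0.037 ]
 [0.5789 0.1769 0.037 ]
 [0.5838 0.2152 0.037 ]] [0.6179 0.1915 0.037 ]
0.0393 -97.5
0.0735 172.5
0.0386 82.7
0.0736 -6.9
[ 0.214  0.426  1.289 -0.     1.427  2.195]
```

{"name": "move_arm", "arguments": {"increments": [[0,0,0,-0.1415],[0,0,0,-0.1415],[0.0125,-0.015,0.02,0],[0.012,-0.0145,0.03,0],[0,0,0.035,0],[0,0,0.035,0],[0,0,0.03,0],[0,0,0.02,0],[0,0,0,0],[0,0,0,0]], "grip": 0.7}}

```text
time_s: 15.1
ee_pos: [0.6192, 0.1931, 0.0633]
eef_rot: [-3.141, -0.002, -0.126]
force: [-0.1, 0.8, 0.7]
grip_width: 0.0661
grip_force: 0.0
```

Run:
```python
from h import *
cp=campose('wrist'); im=cams.camera('wrist'); cv2.imwrite('pics/w7.png',im)
print(telemetry.get_obs()['ee_pos'],telemetry.get_obs()['eef_rot'])
for r in nets.mark_of('wrist','long_block_center')[:2]: print(r,pix2plane(cp,r['centre'],.032)[0].round(4))
```

```text
[0.61927599 0.1931483  0.06346161] [-3.14076182e+00 -2.05596279e-03 -1.26264054e-01]
{'centre': [51.2, 244.7], 'conf': 0.65} [0.6286 0.3477 0.032 ]
{'centre': [272.9, 233.0], 'conf': 0.63} [0.6185 0.1947 0.032 ]
```

View pics/w7.png

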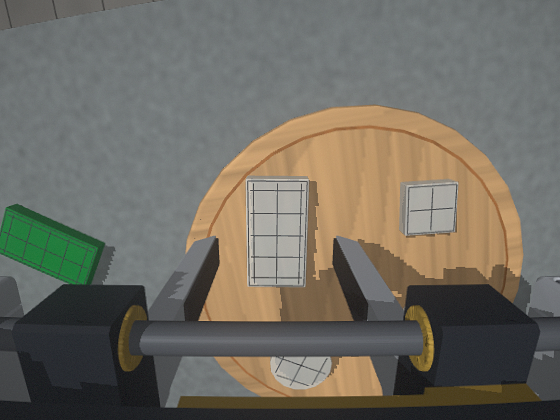

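The block (columns 247–308, rows 178–287) is square to the fingers and between them; the round and small blocks are clear. I descend and grip.

{"name": "move_arm", "arguments": {"increments": [[0,0,0.012,0],[0,0,0.012,0],[0,0,0.007,0],[0,0,0.0035,0],[0,0,0,0]]}}

```text
time_s: 15.82
ee_pos: [0.6185, 0.193, 0.0273]
eef_rot: [3.142, 0.0, -0.126]
force: [0.5, -0.5, -0.6]
grip_width: 0.0653
grip_force: 0.0
```

{"name": "move_arm", "arguments": {"increments": [[0,0,0,0],[0,0,0,0],[0,0,0,0],[0,0,0,0],[0,0,0,0]], "grip": 0, "force": 12}}

```text
time_s: 16.45
ee_pos: [0.6187, 0.1931, 0.0277]
eef_rot: [-3.141, -0.0, -0.126]
force: [0.4, -0.1, 1.3]
grip_width: 0.0397
grip_force: 12.0
```

{"name": "move_arm", "arguments": {"increments": [[0,0,-0.01,0],[0,0,-0.02,0],[0,0,-0.03,0],[0,0,-0.02,0],[0,0,0,0]]}}

```text
time_s: 17.08
ee_pos: [0.6193, 0.1932, 0.1095]
eef_rot: [-3.14, -0.003, -0.126]
force: [0.0, -0.6, -0.8]
grip_width: 0.0399
grip_force: 12.0
```

{"name": "move_arm", "arguments": {"increments": [[0,0.02,0,0],[-0.0005,0.04,0,0],[-0.0005,0.04,0,0],[-0.0005,0.04,0,0],[-0.0005,0.04,0,0],[-0.0005,0.04,0,0],[-0.0005,0.04,0,0],[-0.0005,0.04,0,0],[-0.0005,0.03,0,0],[-0.0006,0.0173,0,0],[0,0,0,0.1],[0,0,0,0.12],[0,0,0,0.063],[0,0,0,0],[0,0,0,0]]}}

```text
time_s: 18.95
ee_pos: [0.57, -0.1509, 0.1072]
eef_rot: [3.142, 0.001, -0.408]
force: [-0.5, 0.4, -0.3]
grip_width: 0.0398
grip_force: 12.0
```

Run:
```python
from h import *
cp=campose('wrist'); im=cams.camera('wrist'); cv2.imwrite('pics/w8.png',im)
print(telemetry.get_obs()['ee_pos'],telemetry.get_obs()['eef_rot'])
for q,z in [('long_block_center',.112),('rack_center',.021),('dish',0)]:
  for r in nets.mark_of('wrist',q)[:1]: print(q,r,pix2plane(cp,r['centre'],z)[0].round(4))
```

```text
[ 0.57010597 -0.15090089  0.1072267 ] [ 3.14156495e+00  3.74342697e-04 -4.07856721e-01]
long_block_center {'centre': [273.0, 253.6], 'conf': 0.87} [ 0.5703 -0.15    0.112 ]
```

Centred over the rack. I lower the block to a TCP height of about 0.038 m.

{"name": "move_arm", "arguments": {"increments": [[0,0,0.015,0],[0,0,0.02,0],[0,0,0.015,0],[0,0,0.01,0],[0,0,0.004,0],[0,0,0.002,0],[0,0,0,0]]}}

```text
time_s: 20.02
ee_pos: [0.5705, -0.151, 0.0418]
eef_rot: [-3.142, -0.001, -0.409]
force: [-0.2, 0.1, 0.6]
grip_width: 0.0399
grip_force: 12.0
```

{"name": "move_arm", "arguments": {"increments": [[0,0,0.001,0],[0,0,0.001,0],[0,0,0,0]]}}

```text
time_s: 20.4
ee_pos: [0.5703, -0.1509, 0.0395]
eef_rot: [-3.142, -0.0, -0.409]
force: [-0.3, -0.5, 0.2]
grip_width: 0.0397
grip_force: 12.0
```

{"name": "move_arm", "arguments": {"increments": [[0,0,0.001,0],[0,0,0.0007,0],[0,0,0,0]]}}

```text
time_s: 20.78
ee_pos: [0.5702, -0.1509, 0.0377]
eef_rot: [3.142, 0.0, -0.409]
force: [-0.1, 0.4, -0.9]
grip_width: 0.0397
grip_force: 12.0
```

{"name": "move_arm", "arguments": {"increments": [[0,0,0,0],[0,0,0,0],[0,0,0,0],[0,0,0,0]], "grip": 0.55}}

```text
time_s: 21.28
ee_pos: [0.5703, -0.1509, 0.0378]
eef_rot: [3.142, -0.0, -0.409]
force: [-0.4, -0.3, -0.4]
grip_width: 0.0512
grip_force: 0.0
```

{"name": "move_arm", "arguments": {"increments": [[0,0,-0.005,0],[0,0,-0.015,0],[0,0,-0.03,0],[0,0,-0.03,0],[0,0,-0.03,0],[0,0,-0.02,0],[0,0,0,0],[0,0,0,0]]}}

```text
time_s: 22.28
ee_pos: [0.57, -0.1508, 0.1672]
eef_rot: [3.142, 0.001, -0.409]
force: [-0.2, -0.3, 0.1]
grip_width: 0.0518
grip_force: 0.0
```

Run:
```python
from h import *
cp=campose('wrist'); im=cams.camera('wrist'); 
for q,z in [('long_block_center',.042),('rack_center',.021),('dish',0)]:
  for r in nets.mark_of('wrist',q)[:1]: print(q,r,pix2plane(cp,r['centre'],z)[0].round(4))
c=np.array([.5706,-.1508]); a=-.409; u=np.array([np.cos(a),np.sin(a)]); v=np.array([-u[1],u[0]])
for L,W,z in[(.05,.032,.036),(.0375,.02,.048)]: print(proj(cp,[np.r_[c+sx*L*u+sy*W*v,z] for sx in(-1,1) for sy in(-1,1)]).round(1))
cv2.imwrite('pics/w9.png',cv2.resize(im[90:310,170:380],None,fx=2.7,fy=2.7,interpolation=cv2.INTER_CUBIC))
```

```text
long_block_center {'centre': [277.0, 196.2], 'conf': 0.73} [ 0.5708 -0.1533  0.042 ]
dish {'centre': [496.7, 387.0], 'conf': 0.94} [ 0.2086 -0.3137  0.    ]
[[306.8 245. ]
 [242.4 244.9]
 [309.6 142.9]
 [239.7 142.9]]
[[295.7 237.4]
 [253.5 237.4]
 [297.1 158.1]
 [252.1 158.1]]
```

View pics/w9.png

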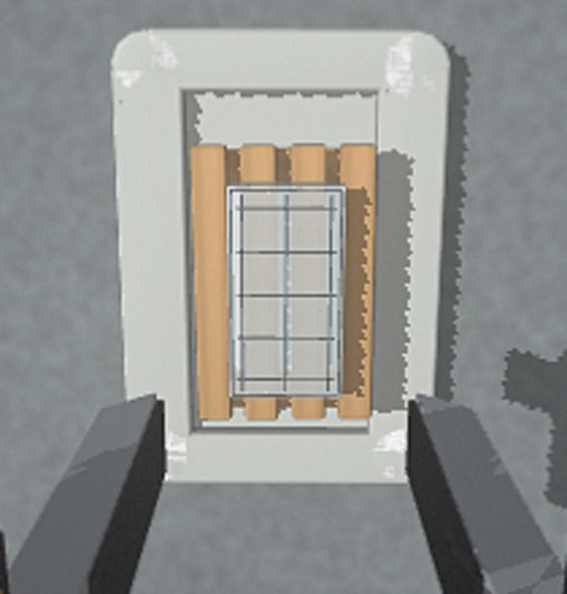

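The block lies centred and square on the rack, and its corners match the flat, level prediction. I hand it in.

```bash
python3 -c "
from station import hand_in; print(hand_in())"
```

```text
the job is handed in; nothing more can be done
None
```

The rack stands level in the dish's well and the long block lies flat at its middle, handed in with the clock at about 22 s; the hand-in gave no verdict, and I viewed 11 pictures, one over the limit of 10.

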